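Clamp the circuit board in the soldering fixture

ROBOT

A 6-joint arm with a two-finger parallel gripper is mounted at the origin on the work surface. World frame = base frame: x ahead of the robot, y to its left, z up, the work surface at z = 0. Lengths are in m, angles in rad, forces in N, time in s.
With the tool pointing down it reaches from about 0.275 to 0.825 m from the base axis. Payload 5.2 kg.
Tool frame: the origin (TCP) lies midway between the tips of the shut fingers; the grasp point (between the pads) lies 19 mm behind it; z points along the fingers, y is the direction in which the jaws open and shut (so a half turn about z gives the same grasp; the last joint's range is limited). The gripper opens to 93 mm and grips with 3 to 60 N. Pads are 15 mm wide; open, the fingers measure 128 mm over their backs; the gripper's body (75 mm by 188 mm) begins 65 mm behind the grasp point.
Start: joints at [-1.494, 0.259, 1.535, -0, 1.348, -0.203], TCP at [0.152, -0.529, 0.219] pointing down, gripper open.
Joint ranges: [-3.14, 3.14], [-0.91, 2.08], [0.19, 2.58], [-1.22, 4.36], [0.22, 2.71], [-3.12, 3.12]. Speed limits (rad/s): [2.57, 2.57, 3.14, 3.14, 3.14, 3.14].

INTERFACE

Orientations are given as a 3x3 rotation matrix whose columns are the frame's x, y, z axes.
In Python, from rig import r, kinematics, snapshot, get_calibration gives the robot as it stands. The module is installed in compiled form; this text tells all that it offers. Calls block until the motion is done:
- r.move_ptp(position, orientation): joint-space move of the TCP to a pose.
- r.move_linear(position, rotation=None, v=0.15, guard=None): straight line of the TCP; rotation=None keeps the orientation; v is the mean speed in m/s. With guard (N) it stops when the force on the tool has changed by that much, and returns True; else False.
- r.move_j(angles): joint-space move.
- r.open_jaws() and r.gripper_close(force=None): open the fingers fully, or close them until they stop; force is the grip in N (None keeps the last).
- r.sleep(seconds).
- kinematics.solve_ik(position, orientation): joint angles nearest the present ones, or None.
- snapshot(name): name is "scene" or "side" or "wrist"; returns the picture (480x640x3 uint8, red, green, blue); there is no depth.
- get_calibration(name): a dict with "intrinsics" (3x3 intrinsics, pixels), "camera_from_world" (4x4, takes a point from world to camera coordinates). Camera axes: x right, y up, looking along -z (the intrinsics and any distortion apply to the point x, -y, -z); pixel columns grow to the right and rows downward; lengths in m; the calibration is good to about 2 mm. A picture is of the moment at which its call begins: read the wrist's pose just before it. get_calibration takes no time and is no camera call; for the wrist camera it gives the pose at the moment of the call.
A pose or a line that the arm cannot do raises r.Unreachable and nothing moves.
- r.job_done(): hands the job in, once; it reports no verdict.
Readings, each from a call of its own:
- r.read_time(): time.
- r.read_qpos(): joint angles.
- r.read_qvel(): joint speeds.
- r.read_joint_torque(): joint torques, N m.
- r.read_tcp_pos(): TCP position.
- r.read_ee_rot(): TCP orientation.
- r.read_wrist_force(): force on the tool from outside, world axes, zero at the start.
- r.read_ft_torque(): the same for the moment, N m.
- r.read_finger_gap(): finger opening in m.
Only numpy, scipy, OpenCV 4.12 (cv2) and the standard library are available. Lean on these libraries where they do the work, as an engineer would, in place of code of your own. Each camera call takes 0.05 s, during which the arm holds its last target. There are 200 camera calls.

TASK

Clamp the circuit board in the plywood soldering fixture: with a finger, push the steel strap round over the board until it stands against the latch post, and only then push the ball-ended cam lever right down until it lies level. Nothing is to be picked up: leave the board lying in its nest, leave the other things on the bench where they are, and take the hand away at the end.

Things in the scene. Friction and masses are not known exactly. Their poses are not given: they have to be found in the camera images.
- fixture: plywood base 180 x 250 x 24 mm lying on the table (z is up), fixed; carries strap, latch and board nest. Origin: on its underside; the base spans x -80..100 mm and y -125..125 mm in its own frame. In that frame the strap's pivot is at x 0, y -85 mm; the latch post (20 x 40 mm, top 86 mm above the table) stands at x 11..31, y 60..100 mm, and the cam lever beside it, over x 0. The nest's aluminium corner guides reach 30 mm above the table
- pivot (a point): point on the strap's upright pivot axis, 47 mm above the table (half the strap's height); its axes are those of the fixture. The nut on top of the pivot reaches 65 mm above the table
- strap (a joint): angle of the steel clamp strap about the upright pivot, rad. 0 = fully parked, strap pointing along the fixture's -x (and 0.03 rad beyond, to -y); it grows as the strap swings clockwise seen from above; 1.6 = its end stop, strap along the fixture's +y, over the board and against the latch post, its end under the cam. Stiff hinge: stays where it is left, about 1.2 N at strap_mid moves it
- strap_mid (a point): middle of the strap's thickness and width, 85 mm from the pivot axis. The strap is a straight bar 18 mm wide, 14 mm thick (40 to 54 mm above the table), its free end 180 mm from the pivot axis; y points along it, away from the pivot, z up. Beneath this point a rubber foot 18 mm across reaches down to 29.5 mm above the table, just over the board
- lever (a joint): angle of the cam lever about its level hinge, rad. 0 = standing open, rising at 1.0 rad (57 degrees) above level towards the fixture's +y; it grows as the lever is pushed down; 1.0 = its end stop, level, pointing along the fixture's +y (clamped). Stiff hinge: stays where it is left, about 4 N (level) to 8 N (fully open) downward on the ball moves it
- lever_hinge (a point): point on the lever's hinge axis, which runs along the fixture's x, 68 mm above the table, at fixture x 0, y 80 mm; its axes are those of the fixture. Round it sits the cam, a steel disc of 27 mm diameter, 18 mm wide, over the strap's end
- lever_ball (a point): centre of the black ball (22 mm diameter) at the end of the lever, 85 mm from lever_hinge; the lever's rod is 11 mm thick
- board: loose green circuit board 57 x 67 x 4 mm in the nest on the fixture; origin: centre of its underside; its top is 28 mm above the table, its parts (on its +x half) reach at most 35 mm. Not to be moved out of place
- jar: bystander: small clear screw jar, 32 mm diameter, 45 mm high, standing on the plywood base beyond the board; origin: centre of its underside
- heatsink: bystander: finned aluminium heat sink 26 x 30 x 28 mm on the plywood base beyond the board; origin: centre of its underside
- reel: bystander: grey wire reel, 54 mm diameter, 48 mm high, standing on the table beside the lever; origin: centre of its underside
- cutters: bystander: small flush cutters 125 mm long, 14 mm high, lying on the table before the fixture, jaws to their +x; origin: at the rivet, on the underside
- screwdriver: bystander: screwdriver 170 mm long lying on the table beyond the fixture; origin: mid-length on its underside
- bin: bystander: blue open bin 166 x 107 x 75 mm on the table to the right of the fixture; origin: centre of its underside

How it is judged:
By the outcome, as a careful person would: the job done as asked, in the order asked, and still so for the second after the job is handed in, with the robot touching nothing.
It also fails if it takes over 46 s, if anything falls off the work surface, if the arm or the gripper's body presses on something with over 40 N, if the wrist force passes 120 N, or if a joint passes its speed limit or range.

## Working session

There is one attempt and no reset: what is moved stays moved. The work goes in short steps, each a Python script; the robot and the scene stay as the last script left them, time stands still between calls to the robot, and variables do not carry over. Pictures are saved under pics/ and viewed, about 8 in all and at most 12, crops included, and the job is handed in when it is done.

```bash
mkdir -p pics
python3 - <<'E'
from rig import r,snapshot,get_calibration
import cv2
for n in("scene","side"):
    cv2.imwrite(f"pics/{n}0.png",snapshot(n)[:,:,::-1]); c=get_calibration(n); print(n,c)
print(r.read_time(),r.read_ee_rot())
E
```

```text
scene {'intrinsics': array([[549.40248466,   0.        , 310.74654207],
       [  0.        , 549.40248466, 239.92003653],
       [  0.        ,   0.        ,   1.        ]]), 'camera_from_world': array([[ 0.80644556,  0.59118706,  0.0119756 , -0.41618555],
       [-0.33298475,  0.43730612,  0.83539482,  0.17033353],
       [ 0.48863761, -0.67768814,  0.54951986, -1.45814606],
       [ 0.        ,  0.        ,  0.        ,  1.        ]])}
side {'intrinsics': array([[572.61885868,   0.        , 321.22234392],
       [  0.        , 572.61885868, 238.02964287],
       [  0.        ,   0.        ,   1.        ]]), 'camera_from_world': array([[-0.88208011, -0.47088007, -0.0143746 ,  0.46882951],
       [ 0.20982639, -0.42001231,  0.88292839, -0.2772823 ],
       [-0.4217909 ,  0.77579741,  0.46928757, -0.81407041],
       [ 0.        ,  0.        ,  0.        ,  1.        ]])}
0.1 [[ 9.61099394e-01  2.76202709e-01 -1.33098483e-04]
 [ 2.76202551e-01 -9.61098058e-01  1.63487098e-03]
 [ 3.23635100e-04 -1.60803565e-03 -9.99998655e-01]]
```

View pics/scene0.png

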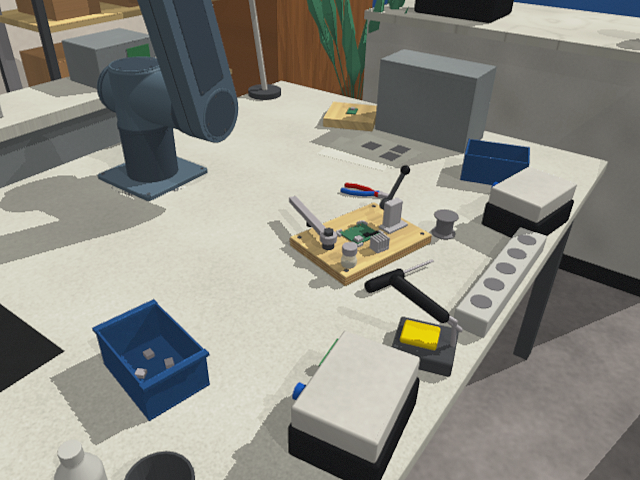

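View pics/side0.png

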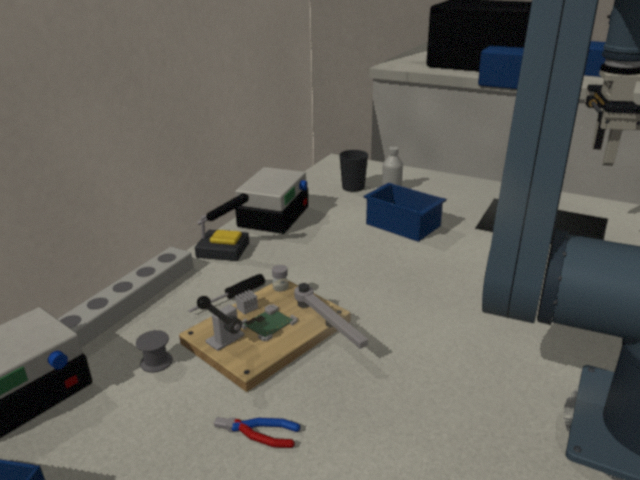

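The scene view shows the fixture around (360,240), with the strap from about (330,237) to (293,200), the lever ball near (405,170) and the reel at (445,222). The side view shows the fixture around (265,330). I'll enlarge both.

Run:
```python
import cv2
a=cv2.imread("pics/scene0.png")[155:295,280:465]; cv2.imwrite("pics/sc1.png",cv2.resize(a,None,fx=4,fy=4,interpolation=2))
a=cv2.imread("pics/side0.png")[255:395,175:375]; cv2.imwrite("pics/sd1.png",cv2.resize(a,None,fx=4,fy=4,interpolation=2))
```

```text
(no output)
```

View pics/sc1.png

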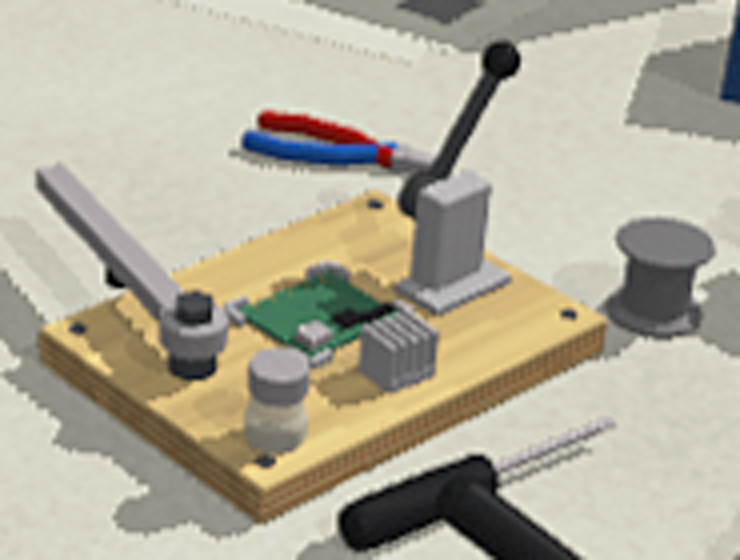

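View pics/sd1.png

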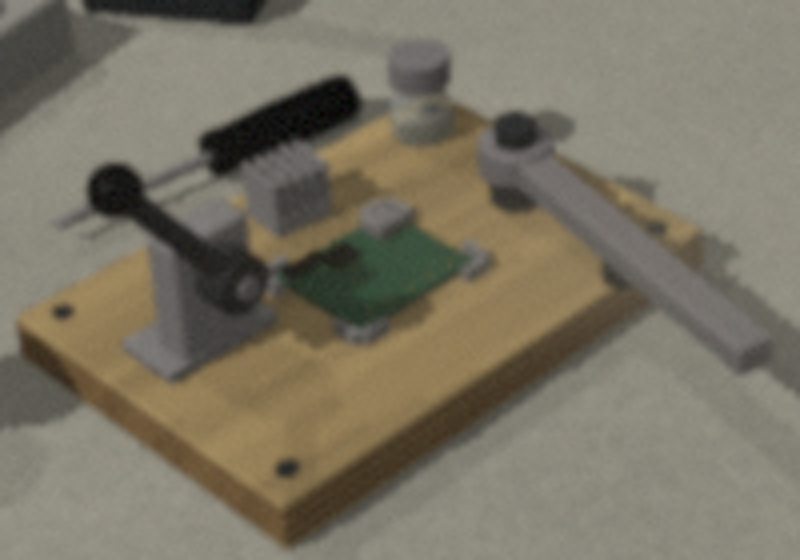

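```bash
cat > geo.py <<'E'
import numpy as np
from rig import get_calibration
def proj(n,p,c=None):
    c=c or get_calibration(n); p=np.atleast_2d(p)
    q=p@c["camera_from_world"][:3,:3].T+c["camera_from_world"][:3,3]
    K=c["intrinsics"]; return np.c_[K[0,0]*q[:,0]/-q[:,2]+K[0,2],K[1,1]*-q[:,1]/-q[:,2]+K[1,2]]
def fw(pose,p):  # fixture->world
    x,y,t=pose[:3]; c,s=np.cos(t),np.sin(t); p=np.atleast_2d(p)
    return np.c_[x+c*p[:,0]-s*p[:,1],y+s*p[:,0]+c*p[:,1],p[:,2]]
E
python3 - <<'E'
import numpy as np
from geo import *
from scipy.optimize import least_squares
def pts(s,l):
    e=lambda r,z:[-r*np.cos(s),-.085+r*np.sin(s),z]
    return np.array([[-.08,-.125,.024],[.1,-.125,.024],[.1,.125,.024],[-.08,.125,.024],[0,-.085,.065],[0,.08+.085*np.cos(1-l),.068+.085*np.sin(1-l)],e(.18,.054)])
ob={"scene":(280,155,[(40,335),(262,492),(605,320),(385,190),(193,298),(501,60),(52,172)]),
    "side":(175,255,[(700,235),(455,105),(20,325),(285,515),(517,122),(115,188),(740,348)])}
def f(v):
    P=fw(v,pts(v[3],v[4])); o=[]
    for n,(u0,v0,m) in ob.items():
        o.append(proj(n,P)-((np.array(m)+.5)/4-.5+[u0,v0]))
    return np.array(o).ravel()
# init by triangulating nothing: multi-start
best=min((least_squares(f,[.55,-.1,t,0.1,0],loss='soft_l1') for t in np.arange(-3,3.2,.7)),key=lambda r:r.cost)
print(best.cost,best.x); print(f(best.x).reshape(2,-1,2).round(1))
v=best.x; print("world",fw(v,pts(v[3],v[4])).round(4), fw(v,[[0,-.085,0],[0,0,0],[0,.08,0],[0,.165,0]]))
E
```

```text
20.539099053304074 [ 0.60186583  0.05604335 -0.27093351  0.23707357  0.04179213]
[[[ 0.1 -2.2]
  [ 0.  -0.9]
  [ 1.3 -0.4]
  [-1.5 -0.5]
  [ 0.7  0.8]
  [ 0.3  0.3]
  [ 1.2 -2. ]]

 [[ 2.  -1.3]
  [-4.4 -4. ]
  [-0.7 -2.7]
  [-0.4 -1.6]
  [ 0.5  0.7]
  [ 0.9  0.3]
  [ 3.3  0.5]]]
world [[ 0.4913 -0.043   0.024 ]
 [ 0.6648 -0.0912  0.024 ]
 [ 0.7317  0.1497  0.024 ]
 [ 0.5582  0.1979  0.024 ]
 [ 0.5791 -0.0259  0.065 ]
 [ 0.6364  0.1802  0.1375]
 [ 0.4218  0.0617  0.054 ]] [[ 0.5791172  -0.02585597  0.        ]
 [ 0.60186583  0.05604335  0.        ]
 [ 0.62327632  0.13312507  0.        ]
 [ 0.64602495  0.2150244   0.        ]]
```

```bash
cat >> geo.py <<'E'
POSE=[.60187,.05604,-.27093]
def rot(pose=POSE,sg=1):
    c,s=np.cos(pose[2]),np.sin(pose[2]); y=sg*np.array([c,s,0]); z=np.array([0,0,-1.])
    return np.c_[np.cross(y,z),y,z]
E
python3 - <<'E'
from geo import *
from rig import r,kinematics,snapshot
import cv2
p=fw(POSE,[[-.05,-.03,.30]])[0]
for sg in (1,-1):
    for q in (p,fw(POSE,[[-.05,-.2,.06]])[0],fw(POSE,[[0,.165,.08]])[0]): print(sg,kinematics.solve_ik(q,rot(POSE,sg)))
r.gripper_close(20)
s=min((1,-1),key=lambda s:abs(kinematics.solve_ik(p,rot(POSE,s))[5]))
print(s); r.move_ptp(p,rot(POSE,s))
c=get_calibration("wrist"); im=snapshot("wrist"); np.save("w1.npy",c,allow_pickle=True)
cv2.imwrite("pics/w1.png",im[:,:,::-1]); print(r.read_time(),r.read_finger_gap(),c)
E
```

```text
1 [-1.29793487e-01  2.12461826e-01  1.39843750e+00 -4.44089210e-16
  1.53069333e+00  1.41136513e-01]
1 [-4.58447972e-01  3.62625889e-01  1.82187402e+00 -4.44089210e-16
  9.57092741e-01 -1.87517972e-01]
1 [ 1.57843007e-01  5.96803603e-01  1.36200705e+00 -4.44089210e-16
  1.18278200e+00  4.28773007e-01]
-1 [-1.29793487e-01  2.12461826e-01  1.39843750e+00 -4.44089210e-16
  1.53069333e+00 -3.00045614e+00]
-1 [-4.58447972e-01  3.62625889e-01  1.82187402e+00 -4.44089210e-16
  9.57092741e-01  2.95407468e+00]
-1 [ 1.57843007e-01  5.96803603e-01  1.36200705e+00 -4.44089210e-16
  1.18278200e+00 -2.71281965e+00]
1
4.075 0.00020292321478096068 {'intrinsics': array([[337.24087533,   0.        , 319.73862355],
       [  0.        , 337.24087533, 239.15859142],
       [  0.        ,   0.        ,   1.        ]]), 'camera_from_world': array([[ 9.62997243e-01, -2.69511234e-01,  6.50382106e-05,
        -5.15976559e-01],
       [ 2.57567786e-01,  9.20250718e-01, -2.94614071e-01,
        -1.18712384e-01],
       [ 7.93419506e-02,  2.83729290e-01,  9.55616317e-01,
        -5.23415451e-01],
       [ 0.00000000e+00,  0.00000000e+00,  0.00000000e+00,
         1.00000000e+00]])}
```

View pics/w1.png

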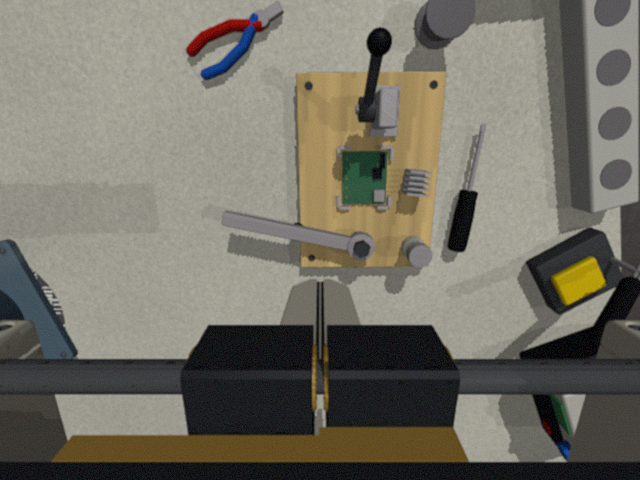

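The wrist view shows the base corners at (302,266), (428,266), (445,72) and (297,72). The nut is at (361,246), the ball at (379,41) and the strap end at (225,218). I'll refit with all three views.

Run:
```python
import numpy as np
from geo import *
from scipy.optimize import least_squares
def pts(s,l):
    e=lambda r,z:[-r*np.cos(s),-.085+r*np.sin(s),z]
    return np.array([[-.08,-.125,.024],[.1,-.125,.024],[.1,.125,.024],[-.08,.125,.024],[0,-.085,.065],[0,.08+.085*np.cos(1-l),.068+.085*np.sin(1-l)],e(.18,.054)])
A=lambda u,v,m:(np.array(m)+.5)/4-.5+[u,v]
ob={"scene":A(280,155,[(40,335),(262,492),(605,320),(385,190),(193,298),(501,60),(52,172)]),
    "side":A(175,255,[(700,235),(455,105),(20,325),(285,515),(517,122),(115,188),(740,348)]),
    "wrist":np.array([(302,266),(428,266),(445,72),(297,72),(361,246),(379,41),(225,218)])}
C={n:get_calibration(n) for n in ob}
def f(v):
    P=fw(v,pts(v[3],v[4])); return np.array([proj(n,P,C[n])-m for n,m in ob.items()]).ravel()
b=least_squares(f,[*POSE,.2,0],loss='soft_l1'); v=b.x
print(b.x); print(f(v).reshape(3,-1,2).round(1).tolist())
from rig import r
t=r.read_tcp_pos(); R=r.read_ee_rot(); print(t,proj("wrist",[t,t+R[:,1]*.01,t-R[:,1]*.01]))
```

```text
[ 0.60422278  0.05444976 -0.26760249  0.22552225  0.05399452]
[[[0.5, -1.4], [0.9, -0.0], [1.9, 0.2], [-1.2, 0.0], [1.3, 1.5], [1.0, 0.9], [0.6, -1.2]], [[1.1, -2.2], [-5.2, -4.6], [-1.2, -3.3], [-0.8, -2.7], [-0.3, -0.1], [0.1, 0.1], [3.6, -1.2]], [[-2.3, 1.5], [-0.1, 0.9], [1.6, -1.4], [-2.1, -0.5], [-0.1, 3.8], [-0.7, 0.4], [-4.4, -0.8]]]
[0.54572669 0.03961375 0.29981156] [[317.68489124 294.64456704]
 [336.17709828 294.63224789]
 [299.19248143 294.65688632]]
```

```bash
sed -i 's/^POSE=.*/POSE=[.60422,.05445,-.2676]/' geo.py
python3 - <<'E'
from geo import *
from rig import r,snapshot
import cv2
R=rot(); H=.043
def fin(s,gap=0,z=H,rr=.12):
    d=np.array([-np.cos(s),np.sin(s)]); n=np.array([np.sin(s),np.cos(s)])
    p=np.array([0,-.085])+rr*d-(.009+.014*abs(np.sin(s))+.0075*abs(np.cos(s))+gap)*n
    return fw(POSE,[[*p,z]])[0]
r.move_ptp(fin(.225,.025,.12),R)
print(r.move_linear(fin(.225,.025),R,v=.1,guard=8),r.read_tcp_pos())
for s in (.225,.4,.6,.8,1.,1.2,1.35,1.48):
    g=r.move_linear(fin(s),v=.1,guard=8)
    print(s,g,r.read_wrist_force().round(1),round(r.read_time(),1))
    if g: break
else:
    g=r.move_linear(fin(1.6,-.012),v=.03,guard=6); print("end",g,r.read_wrist_force())
t=np.array(r.read_tcp_pos()); c,s=np.cos(POSE[2]),np.sin(POSE[2]); d=t[:2]-POSE[:2]
print("fix",c*d[0]+s*d[1],-s*d[0]+c*d[1],t[2])
cv2.imwrite("pics/w2.png",snapshot("wrist")[:,:,::-1]);cv2.imwrite("pics/sd2.png",cv2.resize(snapshot("side")[225:395,150:375],None,fx=3.4,fy=3.4)[:,:,::-1])
E
```

```text
False [ 0.455661   -0.0100153   0.04352839]
0.225 False [ 0.  -0.5  0.2] 6.2
0.4 False [-0.5 -0.3 -0.8] 6.6
0.6 False [-0.3 -0.4  0.1] 7.0
0.8 False [ 0.8 -0.3 -0.1] 7.3
1.0 False [-0.9  0.6  0.6] 7.7
1.2 False [-0.6  0.2 -0.4] 8.1
1.35 False [-0.  -0.2  0.5] 8.5
1.48 False [ 0.2 -0.3  0.2] 8.8
end True [-0.13416808  0.59075254 -0.70183274]
fix -0.024388570635208447 0.03333087989512936 0.042219965571978185
```

View pics/w2.png

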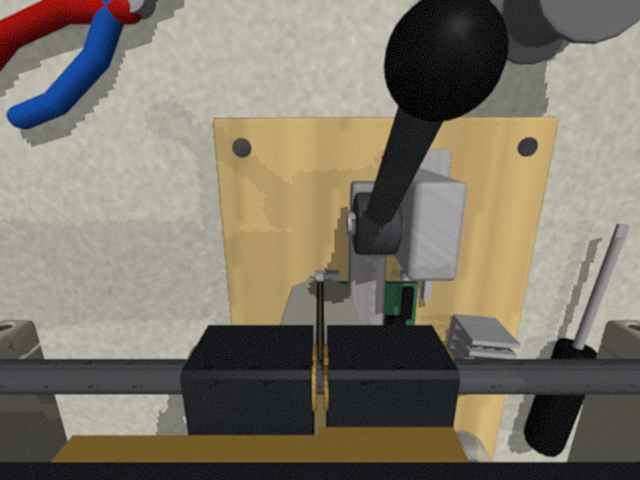

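The strap end lies under the cam at about (367,200), with the board at (400,300) undisturbed. The guard stop was ambiguous, so I'll press again harder and compare the strap's edges with where they should be.

```bash
python3 - <<'E'
from geo import *
from rig import r,snapshot
import cv2
t=np.array(r.read_tcp_pos()); ex=fw(POSE,[[1,0,0]])[0]-fw(POSE,[[0,0,0]])[0]
for g in (10,14):
    print(r.move_linear(t+ex*.012,v=.03,guard=g),r.read_wrist_force().round(1),((np.array(r.read_tcp_pos())-t)@ex).round(4))
cv2.imwrite("pics/w3.png",snapshot("wrist")[:,:,::-1])
def seg(s,y): return [fw(POSE,[[-y*np.cos(s)+o*np.sin(s),-.085+y*np.sin(s)+o*np.cos(s),.054]])[0] for o in(-.009,.009)]
for s in (1.5,1.55,1.6): print(s,proj("wrist",seg(s,.18)).round(1).tolist(),proj("wrist",seg(s,.14)).round(1).tolist())
print(r.read_time())
E
python3 -c "
import cv2;a=cv2.imread('pics/w3.png')[150:350,270:520];cv2.imwrite('pics/w3c.png',cv2.resize(a,None,fx=3,fy=3))"
```

```text
True [ 0.2 -0.5 -1.2] 0.0001
True [0.2 0.5 0.8] -0.0
1.5 [[323.5, 185.3], [363.8, 182.5]] [[329.1, 268.2], [366.5, 266.0]]
1.55 [[343.6, 183.4], [384.0, 182.7]] [[343.6, 266.8], [381.1, 266.3]]
1.6 [[363.8, 182.5], [404.3, 183.8]] [[358.2, 266.1], [395.6, 267.3]]
9.9583
```

View pics/w3c.png

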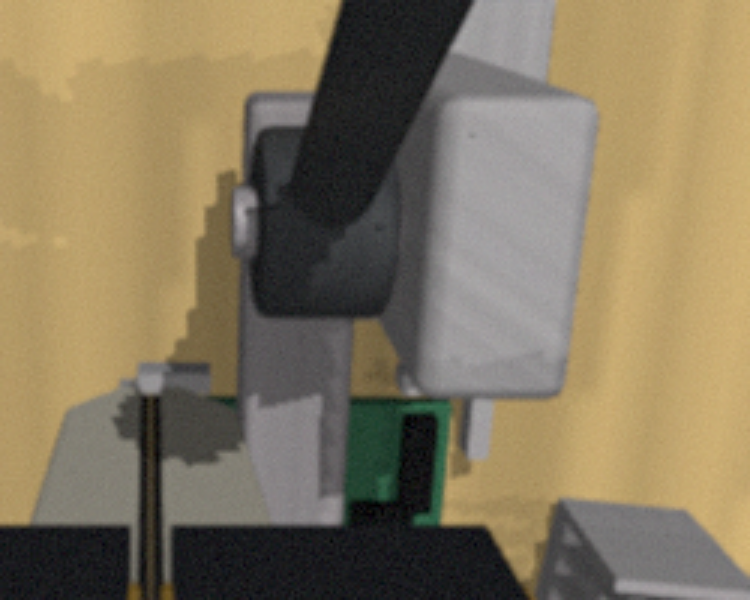

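The strap is hard against the stop: three presses up to 14 N moved it no further. Its edge angle fits about 1.57–1.6 rad. Next is the lever.

Run:
```python
from geo import *
from rig import r,snapshot
import cv2
R=rot(); W=lambda y,z,x=0:fw(POSE,[[x,y,z]])[0]
r.move_linear(W(.033,.043,-.04),v=.1); r.move_linear(W(.033,.21,-.04),v=.25)
cv2.imwrite("pics/w4.png",snapshot("wrist")[:,:,::-1])
B=lambda a,dz=0:W(.08+.085*np.cos(a),.068+.085*np.sin(a)+.011+dz)
r.move_linear(B(.95,.04),v=.2)
g=r.move_linear(B(.95,-.012),v=.04,guard=3); z=r.read_tcp_pos()[2]; print("touch",g,z,z-B(.95)[2])
a0=np.arcsin(np.clip((z-.079)/.085,0,.99)); print("a0",a0)
for a in np.linspace(a0,0,9)[1:]:
    g=r.move_linear(B(a,-.001),v=.07,guard=25); print(round(a,2),g,r.read_wrist_force().round(1),np.round(r.read_tcp_pos()[2],4))
    if g: break
print(r.move_linear(B(0,-.006),v=.02,guard=25),r.read_tcp_pos(),r.read_wrist_force().round(1),r.read_time())
t=np.array(r.read_tcp_pos()); r.move_linear(t+[0,0,.12],v=.2)
r.move_linear(W(.03,.26,-.06),v=.25)
cv2.imwrite("pics/w5.png",snapshot("wrist")[:,:,::-1]); cv2.imwrite("pics/sd5.png",cv2.resize(snapshot("side")[225:395,150:375],None,fx=3.4,fy=3.4)[:,:,::-1]); print(r.read_time())
for y,z in((.08,.068),(.165,.068)): print(proj("wrist",W(y,z)),(proj("side",W(y,z))-[150,225])*3.4)
```

```text
touch True 0.14748262008291863 -0.0006576978241781828
a0 0.9368189682744243
0.82 False [-0.3  2.6  4.8] 0.1405
0.7 False [1.1 4.  5.1] 0.1334
0.59 False [0.1 3.9 5.3] 0.1255
0.47 False [1.  4.2 4.8] 0.1167
0.35 False [0.6 1.8 3.1] 0.1071
0.23 False [0.2 1.1 1.2] 0.0971
0.12 False [-0.3  0.4 -0.5] 0.0873
0.0 False [-0.4  0.4  6. ] 0.0788
True [0.64832776 0.21352355 0.07861577] [-2.7 -0.4  8.4] 15.3667
17.0167
[[380.53590129 168.6042573 ]] [[281.51727407 335.76350789]]
[[385.33919465  78.48001173]] [[135.38408239 418.5127461 ]]
```

View pics/sd5.png

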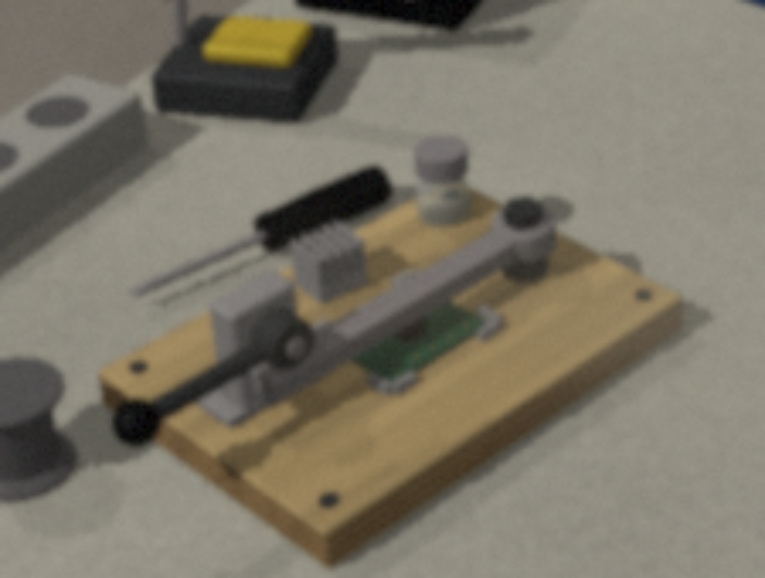

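View pics/w5.png

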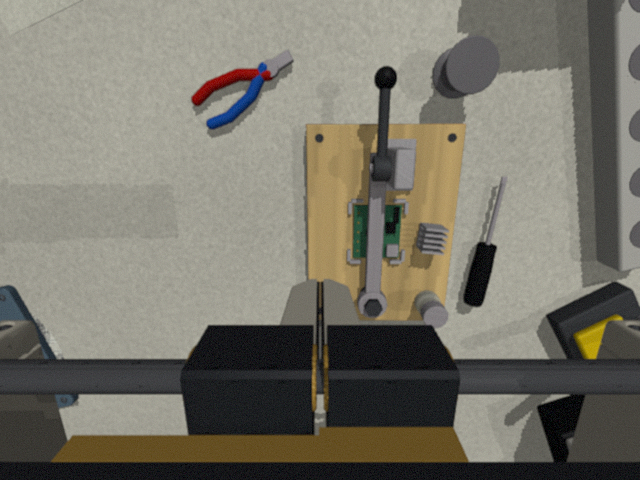

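```bash
python3 -c "
from rig import r
print(r.read_wrist_force(),r.read_tcp_pos(),r.read_time()); r.job_done()"
```

```text
[-0.25084917  0.23401919 -0.14810143] [0.55452186 0.10013782 0.25864388] 17.0167
the job is handed in; nothing more can be done
```

The board is clamped and the job is handed in, at 17.0 s on the robot's clock. With the shut fingers I pushed the strap round to the latch post first, then pushed the ball lever down, and then lifted the hand away.

**Strap:** It stopped hard, and two further presses (up to 14 N) moved it no further. From the wrist picture before the lever was pushed I measured about 1.57 rad, slightly under the nominal 1.6. That is within the 2–3 mm by which my fixture position could be off. The last picture shows its end under the cam.

**Lever:** It stopped against a 25 N press with the fingertip at z = 78.6 mm; level would be 79 mm. In the side view the ball is within a pixel of where the level position should put it.

**Everything else:** The last pictures show the board still in its nest and the other things apparently where they were. The wrist force is about 0.4 N, close to zero, and the hand is at z = 0.26 m, touching nothing.

**Disagreement:** After each guard stop the wrist force fell back below the guard value, to near zero on the strap presses and 8 N on the lever. I therefore judged the stops by the lack of movement and by the pictures.

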